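# Change over the used-instrument return and feed it

## Task

Rock the seesaw gate of the used-instrument return over to its other side (a fingertip pressing down its raised end will do it), then push the three used ear specula along the trough and over its lip, so that they slide down the newly opened chute by themselves into the tray on that side. Touch and push only: do not lift the specula or carry them to a chute, and leave the trays and the things around the return where they are.

Things in the scene. Friction and masses are not known exactly. Their poses are not given: they have to be found in the camera images.
- diverter: used-instrument return, fixed: white base, dark cheeks and trough, steel gate and chutes. Origin on the worktop under the gate's middle; +x from the trough to the clear guard, y left, z up. Gate pivot: along x at y 0, z 145 mm. Cheeks beside the gate: 70 mm apart inside (x = +-35 mm), |y| < 85 mm, top at z 175 mm; guard at x = 37 mm up to z 217 mm. Each side (+y, -y) has a chute down to a tray
- gate (a joint): tilt of the rocker gate (flat steel plate, 66 mm in x, 160 mm in y, top face 19.5 mm above the pivot), rad about the diverter's +x. Positive: left (+y) end up, parts slide down the right chute; negative: right end up, left chute. It rests on a stop at +0.42 or -0.42. Its tumbler weight keeps it there; pressed past level (0) it falls to the other stop by itself. 1 to 2 N at the raised end moves it
- gate_left_end (a point): point on the gate's top face, mid-width, 10 mm from its left (+y) end and 70 mm from its middle; a place to press when this end is up (some 60 mm higher than when it is down)
- gate_right_end (a point): the same point at the gate's right (-y) end. The gate also carries a tumbler weight behind the far cheek: a dark steel drum, 40 mm across, 30 mm long, at x = 42 to 72 mm, centred 45 mm above the pivot when level and leaning to the gate's lower side
- trough_lip (a point): middle of the open lip of the feed trough, on its floor (z = 179 mm); axes as the diverter's. The trough is level and runs from here 160 mm towards -x to a closed end, 50 mm wide inside, walls 20 mm above the floor, open above. The lip is at x = -35 mm, y = 0 of the diverter; what passes it drops about 20 mm on to the middle of the gate
- speculum_a_mid (a point): the ear speculum nearest to the lip, of three alike that wait in a row in the trough: polished metal hollow cone, 36 mm long, rim 20 mm across, tip 7 mm across, about 18 g, slippery, lying on its side roughly crosswise. The point is the middle of its axis, 7 mm above the floor it lies on; x runs along the cone from tip to rim
- speculum_b_mid (a point): the middle speculum of the row, as speculum_a, about 37 mm behind it
- speculum_c_mid (a point): the last speculum of the row, as speculum_a, about 74 mm behind it; between it and the trough's closed end some 45 mm of floor are free
- tray_left: white open tray, 165 mm (x) by 124 mm (y), 45 mm high, walls 3 mm, loose, standing under the mouth of the left chute; origin at the centre of its underside
- tray_right: the same tray under the right chute
- disinfectant: bystander: white bottle, 56 mm across, 145 mm high, on the worktop beside the trough; origin at the centre of its underside
- sample_jar: bystander: clear jar with a white lid, 48 mm across, 60 mm high, on the worktop beside the trough; origin at the centre of its underside
- tuning_fork: bystander: aluminium tuning fork, 160 mm long, lying on the worktop behind the diverter; origin at its middle
Things that resemble listed ones, but are neither listed nor needed, are in the scene too. Leave any orange look-alike of the part that bears speculum_c_mid alone. What is shaped like the part that bears speculum_a_mid but blue is not meant.

How it is judged (in metres and radians):
On the way:
1. the gate has been rocked over to its other stop while the specula still wait in the trough (distance of gate_left_end from where it was at the start of the episode above 0.031 m and (value of joint gate above 0.36 rad or value of joint gate below -0.36 rad) and x of each of speculum_a_mid, speculum_b_mid, speculum_c_mid in the frame of diverter below -0.03 m), for 0.2 s.
At the end, for the whole second after the job is handed in: The gate rests at the stop opposite to the one where it began (beyond 0.36 rad), and all three specula lie at rest inside the tray on the side it now feeds (distance of gate_left_end from where it was at the start of the episode above 0.031 m and ((value of joint gate above 0.36 rad and x of speculum_a_mid in the frame of tray_right between -0.082 and 0.082 m and y of speculum_a_mid in the frame of tray_right between -0.062 and 0.062 m and z of each of speculum_a_mid, speculum_b_mid, speculum_c_mid in the frame of tray_right below 0.045 m and x of speculum_b_mid in the frame of tray_right between -0.082 and 0.082 m and y of speculum_b_mid in the frame of tray_right between -0.062 and 0.062 m and x of speculum_c_mid in the frame of tray_right between -0.082 and 0.082 m and y of speculum_c_mid in the frame of tray_right between -0.062 and 0.062 m) or (value of joint gate below -0.36 rad and x of speculum_a_mid in the frame of tray_left between -0.082 and 0.082 m and y of speculum_a_mid in the frame of tray_left between -0.062 and 0.062 m and z of each of speculum_a_mid, speculum_b_mid, speculum_c_mid in the frame of tray_left below 0.045 m and x of speculum_b_mid in the frame of tray_left between -0.082 and 0.082 m and y of speculum_b_mid in the frame of tray_left between -0.062 and 0.062 m and x of speculum_c_mid in the frame of tray_left between -0.082 and 0.082 m and y of speculum_c_mid in the frame of tray_left between -0.062 and 0.062 m)) and linear speed of each of speculum_a, speculum_b, speculum_c below 0.03 m/s); the robot touches nothing.
It fails at once if a speculum was lifted (its middle more than 40 mm above the trough's floor) (z of any of speculum_a_mid, speculum_b_mid, speculum_c_mid in the frame of diverter above 0.219 m).
It fails at once if a speculum was carried to a chute or tray in the fingers ((contact force between speculum_a and the fingers above 0.3 N and (y of speculum_a_mid in the frame of diverter above 0.06 m or y of speculum_a_mid in the frame of diverter below -0.06 m)) or (contact force between speculum_b and the fingers above 0.3 N and (y of speculum_b_mid in the frame of diverter above 0.06 m or y of speculum_b_mid in the frame of diverter below -0.06 m)) or (contact force between speculum_c and the fingers above 0.3 N and (y of speculum_c_mid in the frame of diverter above 0.06 m or y of speculum_c_mid in the frame of diverter below -0.06 m))).
It fails at once if a tray was shifted by more than 20 mm (distance of any of tray_left, tray_right from where it was at the start of the episode above 0.02 m).
It fails at once if a bystander was moved by more than 20 mm (distance of any of disinfectant, sample_jar, tuning_fork from where it was at the start of the episode above 0.02 m).
It also fails if it takes over 40 s, if anything falls off the work surface, if the arm or the gripper's body presses on something with over 40 N, if the wrist force passes 120 N, or if a joint passes its speed limit or range.

## Robot

A 6-joint arm with a two-finger parallel gripper is mounted at the origin on the work surface. World frame = base frame: x ahead of the robot, y to its left, z up, the work surface at z = 0. Lengths are in mm, angles in rad, forces in N, time in s.
With the tool pointing down it reaches from about 300 to 775 mm from the base axis. Payload 14.6 kg.
Tool frame: the origin (TCP) lies at the very end of the fingers, on their centre line; the grasp point (between the pads) lies 19 mm behind it; z points along the fingers, y is the line along which they close (so a half turn about z gives the same grasp; the last joint's range is limited). The gripper opens to 94 mm and grips with 3 to 60 N. Pads are 16 mm wide; open, the fingers measure 119 mm over their backs; the gripper's body (75 mm by 177 mm) begins 78 mm behind the grasp point.
Start: joints at [1.28, 0.3, 1.521, -0, 1.321, -0.067], TCP at [122.063, 536.274, 205.446] pointing down, gripper open.
Joint ranges: [-3.03, 3.03], [-0.79, 2.21], [0.23, 2.52], [-1.04, 4.18], [0, 3.07], [-2.55, 2.55]. Speed limits (rad/s): [2.22, 2.22, 2.57, 3.14, 3.14, 3.14].

## Interface

Orientations are given as [roll, pitch, yaw] about the fixed x, y, z axes, in that order (R = Rz(yaw) Ry(pitch) Rx(roll)).
In Python, from cell import manip, camera, get_calibration gives the robot as it stands. The module is installed in compiled form; this text tells all that it offers.
- The arm moves only by the tool jog_arm, never from a script. Its argument "plan" is one flat list of numbers, 6 for each row, row after row: the shift along the world's x, y, z in m, then the turn, a rotation vector about the world's x, y, z in degrees. A call has 1 to 20 rows; each row is the pose to reach, as a shift and turn from the pose commanded when the call began; what a row does not reach only later rows make up. A row lasts 1/10 s, in which the tool goes at most 50 mm and 8.59 degrees, less where a joint would pass 70% of its speed; a pose out of reach is approached as far as the arm can. A call with a gripper value outside its range is refused whole. "claw" is the finger opening in m, from 0 to 0.094, set as the call begins (left out, the last holds). The fingers move at their own pace and stop on an object; "force" is the grip in N (left out, the last holds). Time passes only in rows, so rows that repeat a pose let the fingers close. It gives the time, the measured TCP pose, the force, the opening and the grip force at its end, in the units of the state.
- manip.read_state(): the state, without advancing time (a new reading comes with each control period).
- camera(name): name is "side" or "top"; returns (picture, depth): 420x560x3 uint8, red, green, blue; 420x560 float32, mm along the optical axis (not along the pixel's ray), 0 where there is no reading.
- get_calibration(name): a dict with "fx", "fy", "cx", "cy" (pixels), "origin" and "attitude" of the camera in the world. Camera axes: x right, y down, z forward; pixel columns grow to the right and rows downward; lengths in mm; the calibration is good to about 2 mm. A picture is of the moment at which its call begins. get_calibration takes no time and is no camera call.
- manip.sign_off(): hands the job in; it is judged then, once.
The state is a dict: "clock": time; "joints": joint angles; "qd": joint speeds; "effort": joint torques, N m; "eef_pos": TCP position; "eef_rot": TCP orientation; "wrist_force": force on the tool from outside, world axes, zero at the start; "moment": the same for the moment, N m; "finger_gap": finger opening in mm; "finger_force": force on a finger pad.
Only numpy, scipy, OpenCV 4.12 (cv2) and the standard library are available. Lean on these libraries where they do the work, as an engineer would, in place of code of your own. Each camera call takes 0.05 s, during which the arm holds its last target. There are 200 camera calls.

## Working session

There is one attempt and no reset: what is moved stays moved. The work goes in short steps, Python scripts to look and compute and a tool call to move; the robot and the scene stay as the last step left them, time stands still between calls to the robot, and variables do not carry over. Pictures are saved under pics/ and viewed, at most 10 in all, crops included, and the job is handed in when it is done.

Besides the shell and the picture viewer there is one more tool, called as a command line: name --argument value ..., lists and objects as JSON in quotes. jog_arm: Moves the arm, as the interface text tells. Its arguments: {"type":"object","properties":{"plan":{"type":"array"},"claw":{"type":"number"},"force":{"type":"number"}},"required":["plan"]}

```bash
mkdir -p pics; cat > h.py <<'E'
import numpy as np, cv2
from cell import manip, camera, get_calibration
from scipy.spatial.transform import Rotation as R
def rot(a):
    a=np.array(a,float)
    return a if a.shape==(3,3) else R.from_euler('xyz',a).as_matrix()
def snap(n):
    p,d=camera(n); c=get_calibration(n)
    v,u=np.mgrid[:420,:560]
    P=np.stack([(u-c['cx'])/c['fx']*d,(v-c['cy'])/c['fy']*d,d],-1)
    return p,d,P@rot(c['attitude']).T+np.array(c['origin'])
E
python3 - <<'E'
from h import *
for n in('top','side'):
    p,d,W=snap(n); cv2.imwrite(f'pics/{n}0.png',p[...,::-1]); np.savez(f'{n}0.npz',p=p,d=d,W=W)
    print(get_calibration(n))
print(manip.read_state())
E
```

```text
{'fx': 417.6966012739751, 'fy': 417.6966012739751, 'cx': 276.31778372142526, 'cy': 208.70246420587543, 'origin': array([504.87179652,  40.93990016, 841.78622789]), 'attitude': array([-3.0480584 ,  0.01473741, -1.5982626 ])}
{'fx': 436.66132745067057, 'fy': 436.66132745067057, 'cx': 275.17545545289636, 'cy': 210.7995366726274, 'origin': array([ 189.19354195, -348.26928122,  746.03626091]), 'attitude': array([-2.41155727e+00, -1.91581769e-03, -8.20490454e-01])}
{'clock': 0.1, 'joints': array([ 1.28039766e+00,  3.00385183e-01,  1.52151237e+00,  5.96728919e-06,
        1.32066980e+00, -6.65846836e-02]), 'qd': array([-3.64791363e-04, -2.29097256e-03, -2.44345628e-03,  5.79742625e-04,
        5.42589545e-04, -8.39566645e-05]), 'effort': array([ 2.58354747e-03, -5.32646334e+01, -3.53283906e+01,  7.09332456e-02,
        2.34963780e-02, -1.17168256e-04]), 'eef_pos': array([122.00120151, 536.06778525, 204.96251538]), 'eef_rot': array([-3.14062049e+00, -7.06199376e-05,  2.91777716e+00]), 'wrist_force': array([ 0.18484084,  0.58954769, -0.27121913]), 'moment': array([ 0.06081499,  0.04226959, -0.00598565]), 'finger_force': 0.0, 'finger_gap': 94.38359233667772}
```

View pics/top0.png

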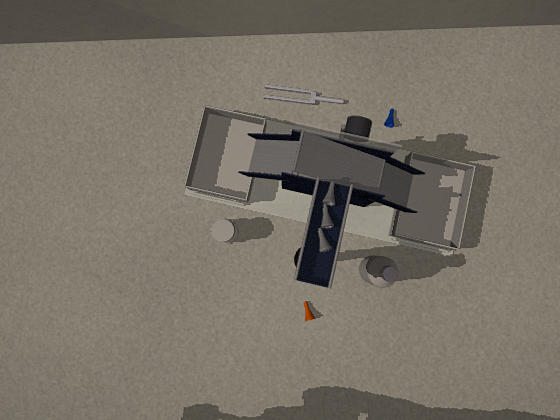

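View pics/side0.png

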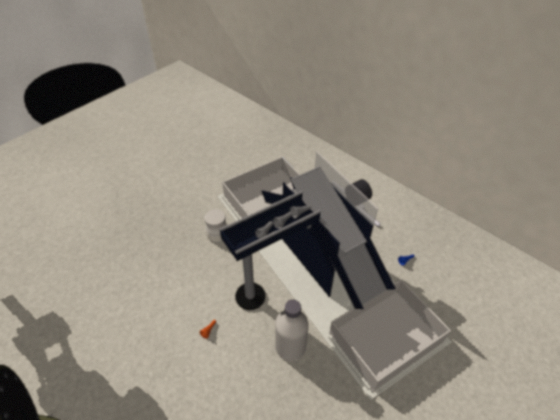

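The top view shows the trough running from about (314,283) up to (333,182). The specula are near (330,193), (327,215) and (325,238), the gate is around (340,158), and the drum at (357,127) leans right. So the left end is probably raised; I'll measure to check.

```bash
python3 - <<'E'
from h import *
f=np.load('top0.npz'); W=f['W']; p=f['p'].astype(int)
v,u=np.mgrid[:420,:560]
# trough: walls' top + floor, by height
m=((W[...,2]>168)&(W[...,2]<206)&(v>195)&(v<292)&(u>285)&(u<355)).astype(np.uint8)
q=W[m>0][:,:2].astype(np.float32)
r=cv2.minAreaRect(q); print('trough rect',r, len(q)); b=cv2.boxPoints(r);print(b)
# direction along the trough
e=[b[(i+1)%4]-b[i] for i in range(2)]; a=max(e,key=np.linalg.norm); a=a/np.linalg.norm(a); a*=np.sign(a[0])
# closed end = smallest projection
y=np.array([-a[1],a[0]]); s=q@a; t=q@y; print('yaw',np.arctan2(a[1],a[0]),'s min',np.percentile(s,[0,.5,2]),'t',np.percentile(t,[1,50,99]))
for (uu,vv) in [(305,150),(320,155),(340,158),(360,165),(378,172),(330,193),(327,215),(325,238),(318,265),(357,127),(223,230),(390,273),(220,150),(430,200),(300,283),(330,287)]:
    print(uu,vv,np.round(W[vv-1:vv+2,uu-1:uu+2].reshape(-1,3).mean(0)))
s=f['p'][90:300,180:480,::-1]; cv2.imwrite('pics/crop.png',cv2.resize(f['p'][110:300,260:420,::-1],None,fx=3,fy=3,interpolation=cv2.INTER_CUBIC))
E
```

```text
trough rect ((520.26513671875, -20.60736083984375), (58.05601119995117, 145.29405212402344), 75.37322998046875) 3419
[[442.6423   -30.349674]
 [583.22754  -67.039536]
 [597.88794  -10.865047]
 [457.30273   25.824814]]
yaw -0.2552853 s min [435.96081543 436.74699768 438.67561279] t [ 83.2063063  109.5152359  139.87614532]
305 150 [658.   1. 192.]
320 155 [652. -24. 181.]
340 158 [649. -58. 166.]
360 165 [625. -78. 227.]
378 172 [ 629. -126.  135.]
330 193 [588. -36. 194.]
327 215 [554. -30. 193.]
325 238 [518. -26. 188.]
318 265 [477. -14. 180.]
357 127 [668. -66. 278.]
223 230 [541. 151.  60.]
390 273 [ 459. -134.  146.]
220 150 [707. 162.   9.]
430 200 [ 592. -256.    8.]
300 283 [434.   8.   0.]
330 287 [436. -39. 113.]
```

View pics/crop.png

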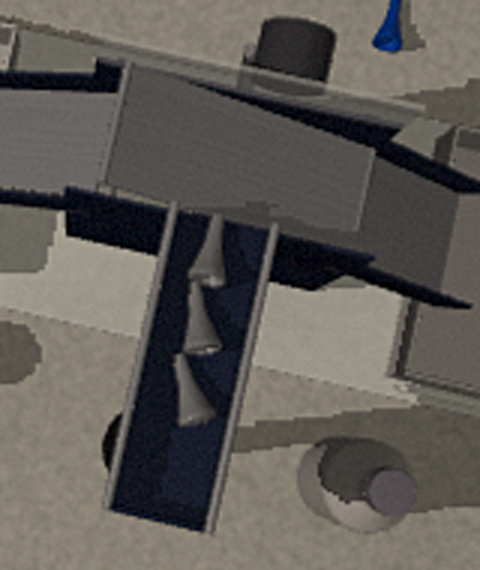

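The left end is up (z about 192 on the left, 135 on the right), so gate is about +0.42. The diverter origin is near (642.5, −52.6) with yaw −0.255. The specula lie nearly in line along the trough with their tips forward. I'll move above the raised end, with the fingers nearly closed and their width across the trough.

jog_arm --plan '[0,0,0.05,0,0,0,0,0,0.075,0,0,-1.8,0.533,-0.54,0.075,0,0,-1.8,0.533,-0.54,0.075,0,0,-1.8,0.533,-0.54,0.075,0,0,-1.8,0.533,-0.54,0.075,0,0,-1.8,0.533,-0.54,0.075,0,0,-1.8,0.533,-0.54,0.075,0,0,-1.8,0.533,-0.54,0.075,0,0,-1.8,0.533,-0.54,0.075,0,0,-1.8,0.533,-0.54,0.075,0,0,-1.8,0.533,-0.54,0.075,0,0,-1.8,0.533,-0.54,0.075,0,0,-1.8,0.533,-0.54,0.075,0,0,-1.8,0.533,-0.54,0.075,0,0,-1.8,0.533,-0.54,0.075,0,0,-1.8,0.533,-0.54,0.075,0,0,-1.8,0.533,-0.54,0.075,0,0,-1.8,0.533,-0.54,0.075,0,0,-1.8,0.533,-0.54,0.075,0,0,-1.8]' --claw 0.012 --force 20

```text
clock: 2.1
eef_pos: [654.6, -2.9, 280.3]
eef_rot: [3.142, -0.001, 2.887]
wrist_force: [0.6, -0.0, -0.7]
finger_gap: 11.9
finger_force: 0.0
```

jog_arm --plan '[0,0,-0.04,0,0,0,0,0,-0.07,0,0,0,0,0,-0.08,0,0,0,0,0,-0.085,0,0,0,0,0,-0.09,0,0,0,0,0,-0.095,0,0,0,0,0,-0.1,0,0,0,0,0,-0.105,0,0,0,0,0,-0.11,0,0,0,0,0,-0.115,0,0,0,0,0,-0.12,0,0,0,0,0,-0.125,0,0,0,0,0,-0.128,0,0,0,0,0,-0.128,0,0,0,0,0,-0.128,0,0,0,0,0,-0.128,0,0,0]'

```text
clock: 3.7
eef_pos: [655.2, -3.7, 152.7]
eef_rot: [3.142, 0.0, 2.886]
wrist_force: [0.3, -1.1, -0.0]
finger_gap: 12.2
finger_force: 0.0
```

jog_arm --plan '[0,0,0.05,0,0,0,0,0,0.1,0,0,0,0,0,0.11,0,0,0,-0.187,-0.003,0.11,0,0,0,-0.187,-0.003,0.11,0,0,0,-0.187,-0.003,0.11,0,0,0,-0.187,-0.003,0.11,0,0,0,-0.187,-0.003,0.11,0,0,0,-0.187,-0.003,0.11,0,0,0]'

```text
clock: 4.6
eef_pos: [468.1, -6.8, 263.0]
eef_rot: [3.141, 0.002, 2.886]
wrist_force: [-0.3, -0.4, 0.2]
finger_gap: 11.8
finger_force: 0.0
```

```bash
python3 - <<'E'
from h import *
p,d,W=snap('top'); print(manip.read_state()['eef_pos'])
q,_,_=snap('side')
cv2.imwrite('pics/a1.png',np.hstack([cv2.resize(p[90:300,180:480],(400,280)),cv2.resize(q[140:390,180:480],(400,280))])[...,::-1])
for (uu,vv) in [(305,150),(320,155),(340,158),(378,172)]:
    print(uu,vv,np.round(np.median(W[vv-1:vv+2,uu-1:uu+2].reshape(-1,3),0)))
E
```

```text
[468.63318725  -6.75109309 262.71182488]
305 150 [670.  -2. 143.]
320 155 [657. -26. 155.]
340 158 [648. -57. 168.]
378 172 [ 619. -112.  196.]
```

View pics/a1.png

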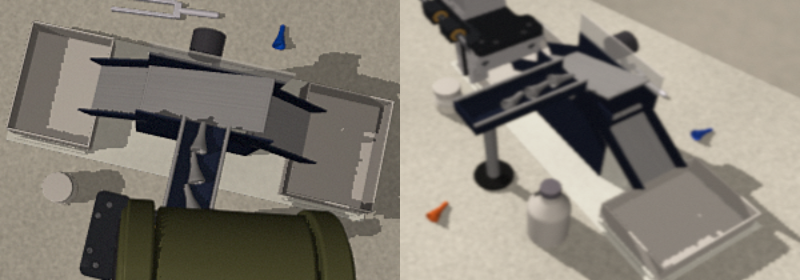

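The gate now slopes left: z is 143 on the left and 196 on the right. The specula still wait in the trough, and the fingers are over its closed end. Lowering in behind the last one.

jog_arm --plan '[0,0,-0.03,0,0,0,0,0,-0.045,0,0,0,0,0,-0.055,0,0,0,0,0,-0.065,0,0,0,0,0,-0.074,0,0,0,0,0,-0.079,0,0,0,0,0,-0.079,0,0,0]'

```text
clock: 5.4
eef_pos: [468.0, -6.7, 183.0]
eef_rot: [-3.142, -0.001, 2.886]
wrist_force: [0.5, -0.0, 0.8]
finger_gap: 12.1
finger_force: 0.0
```

jog_arm --plan '[0.0058,-0.0015,0,0,0,0,0.0116,-0.003,0,0,0,0,0.0174,-0.0045,0,0,0,0,0.0232,-0.0061,0,0,0,0,0.029,-0.0076,0,0,0,0,0.0339,-0.0088,0,0,0,0,0.0387,-0.0101,0,0,0,0,0.0435,-0.0114,0,0,0,0,0.0484,-0.0126,0,0,0,0,0.0532,-0.0139,0,0,0,0,0.058,-0.0151,0,0,0,0,0.058,-0.0151,0,0,0,0,0.058,-0.0151,0,0,0,0,0.058,-0.0151,0,0,0,0,0.058,-0.0151,0,0,0,0]'

```text
clock: 6.9
eef_pos: [526.0, -21.8, 183.5]
eef_rot: [3.142, 0.0, 2.886]
wrist_force: [0.3, 0.1, 0.7]
finger_gap: 12.3
finger_force: 0.0
```

```bash
python3 - <<'E'
from h import *
p,d,W=snap('top'); q,_,_=snap('side'); print(manip.read_state()['wrist_force'])
cv2.imwrite('pics/a2.png',np.hstack([cv2.resize(p[90:300,180:480],(400,280)),cv2.resize(q[140:390,180:480],(400,280))])[...,::-1])
E
```

```text
[ 0.09653099 -0.29755706  0.42396389]
```

View pics/a2.png

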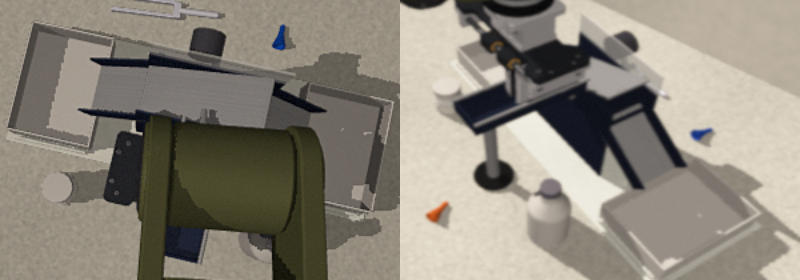

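A's tip is at the lip, near (207,115) in the left half of the composite, and there is no unusual force. I'll keep pushing slowly.

jog_arm --plan '[0.0048,-0.0013,0,0,0,0,0.0097,-0.0025,0,0,0,0,0.0145,-0.0038,0,0,0,0,0.0194,-0.0051,0,0,0,0,0.0242,-0.0063,0,0,0,0,0.0242,-0.0063,0,0,0,0,0.0242,-0.0063,0,0,0,0,0.029,-0.0076,0,0,0,0,0.0339,-0.0088,0,0,0,0,0.0387,-0.0101,0,0,0,0,0.0435,-0.0114,0,0,0,0,0.0484,-0.0126,0,0,0,0,0.0484,-0.0126,0,0,0,0,0.0484,-0.0126,0,0,0,0,0.0484,-0.0126,0,0,0,0]'

```text
clock: 8.5
eef_pos: [574.4, -34.4, 183.4]
eef_rot: [-3.142, -0.0, 2.886]
wrist_force: [0.0, 0.3, 0.7]
finger_gap: 12.0
finger_force: 0.0
```

```bash
python3 - <<'E'
from h import *
p,d,W=snap('top'); q,_,_=snap('side'); print(manip.read_state()['wrist_force'])
cv2.imwrite('pics/a3.png',np.hstack([cv2.resize(p[90:300,180:480],(400,280)),cv2.resize(q[140:390,180:480],(400,280))])[...,::-1])
E
```

```text
[-0.03252333 -0.25516432  0.25595792]
```

View pics/a3.png

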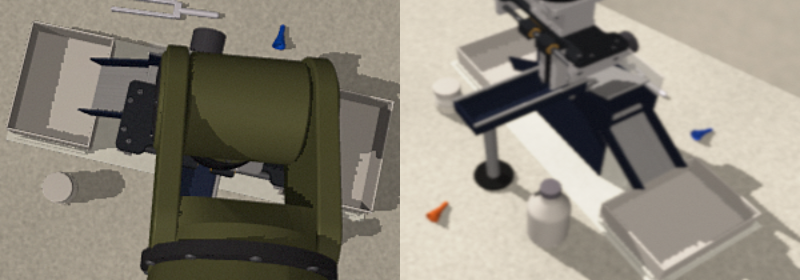

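No speculum is in the left tray yet and the fingers hide the lip. I'll back off and look.

jog_arm --plan '[-0.01,0.0025,0,0,0,0,-0.01,0.0025,0.04,0,0,0,-0.01,0.0025,0.08,0,0,0,-0.06,0.0155,0.08,0,0,0,-0.106,0.0275,0.08,0,0,0,-0.15,0.0275,0.08,0,0,0,-0.15,0.0275,0.08,0,0,0]'

```text
clock: 9.3
eef_pos: [421.0, -6.5, 264.1]
eef_rot: [3.141, 0.001, 2.887]
wrist_force: [0.5, -0.4, -0.1]
finger_gap: 12.2
finger_force: 0.0
```

```bash
python3 - <<'E'
from h import *
p,d,W=snap('top'); q,_,_=snap('side')
cv2.imwrite('pics/a4.png',np.hstack([cv2.resize(p[90:270,180:400],(440,360)),cv2.resize(q[140:320,220:400],(360,360))])[...,::-1])
E
```

```text
(no output)
```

View pics/a4.png

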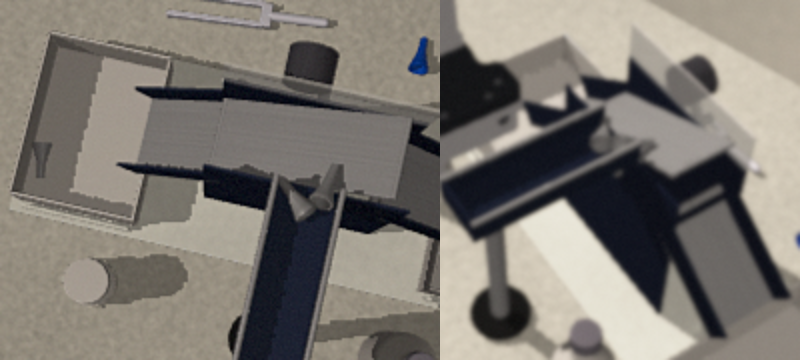

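A is in the left tray, at (40,160) in the composite. B and C lie side by side at the lip, near (328,185) and (297,198). I'll lower behind them again.

jog_arm --plan '[0.04,-0.007,0,0,0,0,0.085,-0.015,0,0,0,0,0.131,-0.0235,0,0,0,0,0.131,-0.0235,0,0,0,0,0.131,-0.0235,-0.03,0,0,0,0.131,-0.0235,-0.05,0,0,0,0.131,-0.0235,-0.065,0,0,0,0.131,-0.0235,-0.075,0,0,0,0.131,-0.0235,-0.08,0,0,0,0.131,-0.0235,-0.08,0,0,0]'

```text
clock: 10.4
eef_pos: [555.5, -30.4, 183.2]
eef_rot: [-3.142, -0.0, 2.886]
wrist_force: [0.4, -0.1, 1.3]
finger_gap: 12.1
finger_force: 0.0
```

jog_arm --plan '[0.006,-0.0016,0,0,0,0,0.012,-0.0031,0,0,0,0,0.016,-0.0042,0,0,0,0,0.02,-0.0052,0,0,0,0,0.024,-0.0063,0,0,0,0,0.028,-0.0073,0,0,0,0,0.032,-0.0084,0,0,0,0,0.032,-0.0084,0,0,0,0,0.036,-0.0094,0,0,0,0,0.04,-0.0104,0,0,0,0,0.044,-0.0115,0,0,0,0,0.048,-0.0125,0,0,0,0,0.052,-0.0136,0,0,0,0,0.055,-0.0144,0,0,0,0,0.055,-0.0144,0,0,0,0,0.055,-0.0144,0,0,0,0,0.055,-0.0144,0,0,0,0]'

```text
clock: 12.1
eef_pos: [610.4, -44.8, 183.5]
eef_rot: [-3.142, -0.0, 2.886]
wrist_force: [-0.1, -0.5, 0.1]
finger_gap: 11.9
finger_force: 0.0
```

Backing off up and away to look.

jog_arm --plan '[-0.01,0.0026,0,0,0,0,-0.01,0.0026,0.045,0,0,0,-0.01,0.0026,0.08,0,0,0,-0.05,0.013,0.08,0,0,0,-0.098,0.026,0.08,0,0,0,-0.146,0.038,0.08,0,0,0,-0.185,0.038,0.08,0,0,0,-0.185,0.038,0.08,0,0,0,-0.185,0.038,0.08,0,0,0]'

```text
clock: 13.0
eef_pos: [425.5, -6.8, 264.2]
eef_rot: [3.141, 0.002, 2.886]
wrist_force: [0.6, -0.0, -0.7]
finger_gap: 11.7
finger_force: 0.0
```

```bash
python3 - <<'E'
from h import *
p,d,W=snap('top'); q,_,_=snap('side')
cv2.imwrite('pics/a5.png',np.hstack([cv2.resize(p[90:270,180:400],(440,360)),cv2.resize(q[140:320,220:400],(360,360))])[...,::-1])
for (uu,vv) in [(305,150),(320,155),(340,158),(378,172)]:
    print(uu,vv,np.round(np.median(W[vv-1:vv+2,uu-1:uu+2].reshape(-1,3),0)))
E
```

```text
305 150 [669.  -2. 143.]
320 155 [657. -26. 155.]
340 158 [648. -57. 169.]
378 172 [ 619. -112.  196.]
```

View pics/a5.png

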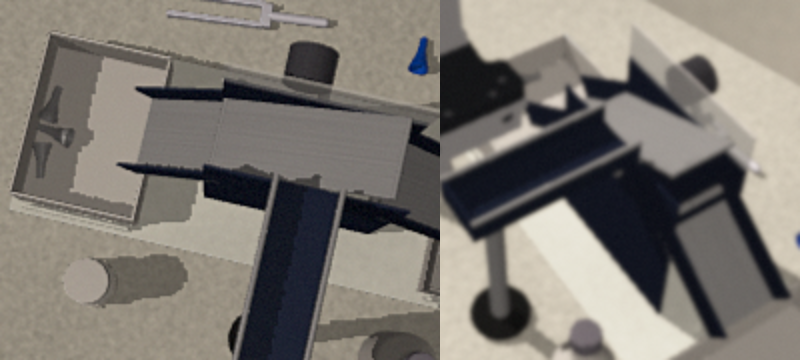

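All three specula lie in the left tray, at (50,107), (57,135) and (40,160) in the composite. The trough is empty, the gate is on its new stop, and the robot is clear. I'll let it settle briefly, then hand in.

jog_arm --plan '[0,0,0,0,0,0,0,0,0,0,0,0,0,0,0,0,0,0,0,0,0,0,0,0,0,0,0,0,0,0]'

```text
clock: 13.6
eef_pos: [425.5, -6.8, 263.4]
eef_rot: [-3.142, -0.0, 2.886]
wrist_force: [0.3, 0.4, 0.2]
finger_gap: 11.7
finger_force: 0.0
```

```bash
python3 -c "
from cell import manip
print(manip.sign_off())"
```

```text
the job is handed in; nothing more can be done
None
```

The job is handed in after about 14 s: the gate is rocked to its left-chute stop and the last picture shows all three specula in the left tray; sign-off returned no verdict.

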